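Fence in the tumbler with the two ledge stops

ROBOT

A 6-joint arm with a two-finger parallel gripper is mounted at the origin on the work surface. World frame = base frame: x ahead of the robot, y to its left, z up, the work surface at z = 0. Lengths are in m, angles in rad, forces in N, time in s.
With the tool pointing down it reaches from about 0.375 to 0.975 m from the base axis. Payload 3.8 kg.
Tool frame: the origin (TCP) lies midway between the tips of the shut fingers; the grasp point (between the pads) lies 19 mm behind it; z points along the fingers, y is the direction in which the jaws open and shut (so a half turn about z gives the same grasp; the last joint's range is limited). The gripper opens to 85 mm and grips with 20 to 120 N. Pads are 22 mm wide; open, the fingers measure 114 mm over their backs; the gripper's body (76 mm by 85 mm) begins 54 mm behind the grasp point. The pads swing forward as they close: fully open they stand 13 mm farther back than shut.
Start: joints at [-1.289, 0.264, 1.604, -0, 1.274, -0.037], TCP at [0.212, -0.641, 0.231] pointing down, gripper open.
Joint ranges: [-2.63, 2.63], [-0.94, 2.18], [0.31, 2.57], [-1.31, 4.45], [0, 2.66], [-2.55, 2.55]. Speed limits (rad/s): [2.57, 2.57, 3.14, 3.14, 3.14, 3.14].

INTERFACE

Orientations are given as a rotation vector (axis times angle).
In Python, from workcell import bot gives the robot as it stands.
- The arm moves only by the shell command python3 -m inch 'ROWS' [FORCE]. ROWS is JSON, a list of rows, each an object of numbers: "dx", "dy", "dz": the shift along the tool's x, y, z in m; "ax", "ay", "az": the turn, a rotation vector about the tool's x, y, z in degrees; "fingers": the opening, from -1 (shut) to 1 (fully open). A call has 1 to 20 rows; each row is the pose to reach, as a shift and turn from the pose measured when the call began, along the tool's axes at that moment; what a row does not reach only later rows make up. A row lasts 1/8 s, in which the tool goes at most 62.5 mm and 10.7 degrees, less where a joint would pass 70% of its speed; a pose out of reach is approached as far as the arm can. A call with a gripper value outside its range is refused whole. The fingers move at their own pace and stop on an object; FORCE is the grip in N (left out, the last holds). Time passes only in rows, so rows that repeat a pose let the fingers close. It gives the time, the measured TCP pose, the force and the opening at its end, in the units of the state.
- bot.read_state(): the state, without advancing time (a new reading comes with each control period).
- bot.read_camera(name): name is "side" or "top" or "wrist"; returns (picture, depth): 420x560x3 uint8, blue, green, red; 420x560 float32, m along the optical axis (not along the pixel's ray), 0 where there is no reading.
- bot.get_calibration(name): a dict with "intrinsics" (3x3 intrinsics, pixels), "view" (4x4, takes a point from world to camera coordinates). Camera axes: x right, y down, z forward; pixel columns grow to the right and rows downward; lengths in m; the calibration is good to about 2 mm. A picture is of the moment at which its call begins: read the wrist's pose just before it. get_calibration takes no time and is no camera call; for the wrist camera it gives the pose at the moment of the call.
- bot.finish_job(): hands the job in, once; it reports no verdict.
Trained networks look in the newest picture that a camera, given by its name, has taken for a name from the list of things; names that differ only in an ending like _2 or _b are one class to them, and where a whole thing is asked for, a point or a joint stands for the part that bears it (a point fixed in the world has none). Each returns a list of dicts, best first, with "p" (0 to 1); they miss things now and then, are a little off and sometimes report something else, mostly with a low value. They report only what shows in the picture. A call takes as long as a camera call.
- bot.masks_of(camera, thing): "region" (420x560 bool, what is visible of it) and "box" ([left, top, right, bottom] in pixels, round what is visible of it).
The state is a dict: "time": time; "q": joint angles; "joint_vel": joint speeds; "joint_torque": joint torques, N m; "tool_pos": TCP position; "tcp_rot": TCP orientation; "wrist_force": force on the tool from outside, world axes, zero at the start; "torque": the same for the moment, N m; "width": opening from 0.0 (shut) to 1.0 (fully open).
Only numpy, scipy, OpenCV 4.12 (cv2) and the standard library are available. Lean on these libraries where they do the work, as an engineer would, in place of code of your own. Each camera call takes 0.05 s, during which the arm holds its last target. There are 200 camera calls.

TASK

Fence in the green glass tumbler on the ledge: with the fingertips, push each of the two wooden stops along the steel rail towards the tumbler until it drops into its notch, and leave both seated there. Push gently, do not grip, ram or lift the stops, and leave the tumbler, the canister and the tostonera standing where they are.

Things in the scene. Friction and masses are not known exactly. Their poses are not given: they have to be found in the camera images.
- rail: Steel rail fixed on the ledge: a bar 380 mm long, 24 mm wide, top 36 mm above the ledge, a foot 50 mm wide at each end. Origin on the ledge under the middle of the bar; its y axis runs along the bar (to the robot's left when not turned), x across it, away from the robot, z up. Its place and its yaw (up to 0.3 rad either way) vary.
- left_notch (a point): Middle of the left notch, on the rail's top, 50 mm along +y from the rail's middle. The notch is a gap in the top 14 mm long along the rail and 14 mm deep.
- right_notch (a point): Middle of the right notch, the same, 50 mm along -y from the rail's middle.
- left_push (a point): Middle of the flat outer face (it faces the rail's +y, away from the tumbler) of the left stop's upright wooden tab, 92 mm above the ledge before the drop. Tab: 44 mm wide across the rail, 14 mm thick along it, from 55 to 117 mm above the ledge. Below it is a foot 41 to 57 mm high that juts out 8 mm beyond the tab's faces. The stop is captive on the rail and stays square to it.
- right_push (a point): The same point of the right stop: middle of the outer face of its tab, facing the rail's -y; push it along +y. On each stop a wooden fence arm, 10 mm thick and 47 to 65 mm above the ledge, reaches from the tab to 118 mm from the rail's middle line on the rail's +x side, passing beside the tumbler.
- left_slide (a joint): Travel of the left stop along the rail (m): 0 at the outer end, growing towards the tumbler (rail's -y); the notch is at 0.090, the end of travel at 0.110. Starts between 0 and 0.06. Sliding takes about 1 to 2 N; from about 0.085 on the stop falls in by itself (the force dips to nothing), and pushing it on out of the notch takes about 8 N.
- right_slide (a joint): Travel of the right stop along the rail (m), the same: 0 at the outer end, growing towards the tumbler (rail's +y), notch at 0.090, end at 0.110.
- left_drop (a joint): How far the left stop has sunk (m): 0 riding on the rail's top, about 0.0033 seated in the notch, negative if lifted. A steel roller under the middle of the tab runs on the rail and falls into the notch; weight and a spring press it down with about 5 N.
- right_drop (a joint): How far the right stop has sunk (m), the same.
- tumbler: Open green glass tumbler, 72 mm across, 95 mm tall, standing between the two fence arms, about 70 mm from the bar's middle line on the rail's +x side. Origin: centre of its underside. With both stops seated there are about 9 mm between it and each arm. Must stay where it is.
- canister: White ceramic canister with a ribbed wooden twist cap, 92 mm across, 132 mm tall, standing beyond one end of the rail on its +x side. Origin: centre of its underside. Must stay where it is.
- tostonera: Folded wooden tostonera (plantain press) lying flat: two boards 120 mm square with a handle, 230 mm long along its x axis (-110 mm at the handle's end to +120 mm), 40 mm high, beyond the other end of the rail on its +x side. Origin: on the underside, near the middle of its length. Must stay where it is.

How it is judged:
By the outcome, as a careful person would: the job done as asked, in the order asked, and still so for the second after the job is handed in, with the robot touching nothing.
It also fails if it takes over 51 s, if anything falls off the work surface, if the arm or the gripper's body presses on something with over 40 N, if the wrist force passes 120 N, or if a joint passes its speed limit or range.

## Working session

There is one attempt and no reset: what is moved stays moved. The work goes in short steps, Python scripts to look and compute and a shell command to move; the robot and the scene stay as the last step left them, time stands still between calls to the robot, and variables do not carry over. Pictures are saved under pics/ and viewed, about 8 in all and at most 12, crops included, and the job is handed in when it is done.

```bash
mkdir -p pics; ls
cat > h.py <<'E'
import numpy as np,cv2
from workcell import bot
def cloud(cam,d,region):
    c=bot.get_calibration(cam);K=np.array(c["intrinsics"]);V=np.array(c["view"])
    v,u=np.nonzero(region&(d>0));z=d[v,u]
    P=np.c_[(u-K[0,2])/K[0,0]*z,(v-K[1,2])/K[1,1]*z,z]
    return (P-V[:3,3])@V[:3,:3]
E
python3 - <<'E'
from h import *
s=bot.read_state();print(s["time"],s["tool_pos"],s["tcp_rot"],s["width"],s["wrist_force"])
for cam in("top","side"):
    im,d=bot.read_camera(cam);cv2.imwrite(f"pics/{cam}0.png",im);np.save(f"{cam}0.npy",d)
    for t in("rail","left_push","right_push","tumbler","canister","tostonera"):
        for m in bot.masks_of(cam,t)[:3]:
            P=cloud(cam,d,m["region"])
            print(cam,t,round(m["p"],2),np.round(m["box"]),len(P), np.round(np.percentile(P,[2,50,98],axis=0),3).tolist() if len(P) else "")
E
```

```text
pics
0.0 [ 0.2113516  -0.64027053  0.22994375] [-3.09954000e+00 -4.98259271e-01  4.50093590e-04] 0.9978325423089001 [0.90320421 0.19159188 0.73573914]
top rail 0.83 [171. 175. 376. 286.] 3979 [[0.483, -0.132, -0.001], [0.536, 0.061, 0.037], [0.637, 0.252, 0.117]]
top left_push 0.77 [211. 173. 243. 246.] 684 [[0.529, 0.133, 0.05], [0.56, 0.148, 0.065], [0.658, 0.167, 0.119]]
top right_push 0.65 [332. 204. 358. 276.] 666 [[0.484, -0.098, -0.001], [0.519, -0.078, 0.065], [0.612, -0.06, 0.119]]
top right_push 0.4 [210. 174. 240. 245.] 642 [[0.529, 0.132, 0.05], [0.56, 0.149, 0.066], [0.657, 0.166, 0.119]]
top canister 0.87 [120. 128. 181. 192.] 2682 [[0.629, 0.254, 0.018], [0.662, 0.288, 0.13], [0.711, 0.337, 0.135]]
top canister 0.48 [174. 173. 378. 285.] 3950 [[0.483, -0.132, -0.001], [0.537, 0.064, 0.037], [0.635, 0.252, 0.117]]
top tostonera 0.95 [373. 179. 452. 297.] 5164 [[0.466, -0.281, 0.005], [0.591, -0.205, 0.039], [0.674, -0.153, 0.043]]
side rail 0.88 [228. 177. 302. 305.] 3058 [[0.478, -0.141, -0.003], [0.529, -0.081, 0.053], [0.643, 0.233, 0.114]]
side left_push 0.62 [252. 176. 307. 208.] 805 [[0.528, 0.128, -0.003], [0.56, 0.146, 0.062], [0.663, 0.271, 0.114]]
side right_push 0.76 [232. 237. 301. 274.] 1105 [[0.484, -0.102, 0.043], [0.517, -0.086, 0.063], [0.614, -0.074, 0.115]]
side canister 0.67 [286. 138. 317. 192.] 1612 [[0.63, 0.251, 0.004], [0.669, 0.263, 0.087], [0.715, 0.329, 0.13]]
side tostonera 0.98 [220. 291. 346. 366.] 5852 [[0.467, -0.291, 0.005], [0.591, -0.225, 0.037], [0.674, -0.164, 0.04]]
side tostonera 0.21 [255. 178. 305. 206.] 694 [[0.53, 0.129, 0.043], [0.559, 0.146, 0.064], [0.658, 0.156, 0.114]]
```

Run:
```python
from h import *
im,d=bot.read_camera("top")
P=cloud("top",d,np.ones(d.shape,bool))
sel=(P[:,2]>.030)&(P[:,2]<.041)&(P[:,1]>-.14)&(P[:,1]<.26)&(P[:,0]<.6)&(P[:,0]>.46)
R=P[sel]
# robust line fit
vx,vy,x0,y0=cv2.fitLine(R[:,:2].astype(np.float32),cv2.DIST_HUBER,0,.002,.002).ravel()
if vy<0:vx,vy=-vx,-vy
ax=np.array([vx,vy]);nx=np.array([vy,-vx])
c0=np.array([x0,y0]);r=(R[:,:2]-c0)@nx;R=R[abs(r)<.016]
a=(R[:,:2]-c0)@ax;r=(R[:,:2]-c0)@nx
print("ends",np.percentile(a,[0,.5,99.5,100]),"wid",np.percentile(r,[1,50,99]))
mid=c0+ax*(np.percentile(a,.2)+np.percentile(a,99.8))/2+nx*(np.percentile(r,2)+np.percentile(r,98))/2
print("mid",mid,"yaw",np.arctan2(-vx,vy))
def loc(P):return np.c_[(P[:,:2]-mid)@nx,(P[:,:2]-mid)@ax,P[:,2]]
L=loc(P)
for n,s in(("L",1),("R",-1)):
    T=L[(L[:,2]>.105)&(L[:,2]<.125)&(abs(L[:,0])<.035)&(s*L[:,1]>0)&(abs(L[:,1])<.19)]
    print(n,len(T),np.percentile(T,[1,50,99],axis=0).round(4).tolist())
T=L[(L[:,2]>.085)&(L[:,2]<.102)&(abs(L[:,0]-.07)<.05)&(abs(L[:,1])<.1)]
print("tum",np.percentile(T,[1,99],axis=0).round(4).tolist() if len(T) else None)
C=L[(L[:,2]>.12)&(abs(L[:,1])>.15)];print("can",np.percentile(C,[1,99],axis=0).round(3).tolist())
im=cv2.resize(im[100:320,90:470],None,fx=2,fy=2);cv2.imwrite("pics/a.png",im)
```

```text
ends [-0.19118227 -0.1902917   0.18734192  0.18876802] wid [-0.01230996 -0.00066086  0.01167302]
mid [0.53207307 0.06021273] yaw -0.19162509
L 193 [[-0.0213, 0.0903, 0.1067], [-0.0007, 0.0966, 0.1157], [0.0205, 0.104, 0.1196]]
R 196 [[-0.0219, -0.1444, 0.1062], [-0.0013, -0.1371, 0.1158], [0.0205, -0.1307, 0.1204]]
tum [[0.0336, -0.0335, 0.0852], [0.1036, 0.0359, 0.0991]]
can [[0.051, 0.219, 0.122], [0.135, 0.302, 0.136]]
```

View pics/a.png

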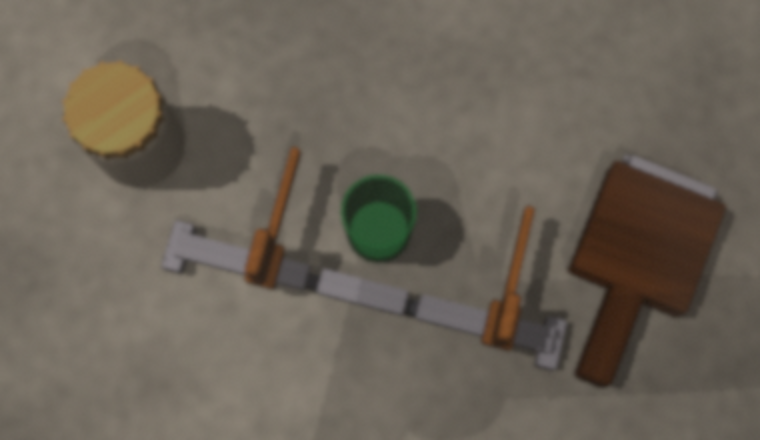

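The picture shows the left stop at crop (263,258), the right stop at (503,320), the tumbler between them at (379,218), the canister on the far left and the tostonera on the right. It agrees with the fit. I'll write a helper that converts rail coordinates into moves.

```bash
cat >> h.py <<'E'
from scipy.spatial.transform import Rotation as Ro
mid=np.array([.53207,.06021]);yaw=-.1916
X=np.array([np.cos(yaw),np.sin(yaw),0]);Y=np.array([-np.sin(yaw),np.cos(yaw),0])
G=Ro.from_matrix(np.c_[Y,X,[0,0,-1]])   # tool x=rail y, tool y=rail x, z down
def go(x,y,z):
    s=bot.read_state();R=Ro.from_rotvec(s["tcp_rot"]);p=np.array(s["tool_pos"])
    t=np.r_[mid,0]+x*X+y*Y;t[2]=z
    print("shift mm",(R.inv().apply(t-p)*1e3).round(1),"turn deg",np.degrees((R.inv()*G).as_rotvec()).round(2))
def st():
    s=bot.read_state();p=np.array(s["tool_pos"])-np.r_[mid,0];f=np.array(s["wrist_force"])
    print("t",round(s["time"],2),"rail mm",(p@X*1e3).round(1),(p@Y*1e3).round(1),(p[2]*1e3).round(1),"F rail",(f@X).round(2),(f@Y).round(2),f[2].round(2))
E
python3 -c "
from h import *
st();go(0,-.18,.2);go(0,-.18,.086)"
```

```text
t 0.75 rail mm -181.1 -749.4 231.3 F rail -0.54 -0.45 0.38
shift mm [ 436.2 -408.4   31.3] turn deg [  0.     0.   -60.76]
shift mm [ 436.2 -408.4  145.3] turn deg [  0.     0.   -60.76]
```

```bash
python3 -m inch '[{"dx":0.02,"dy":-0.019,"az":-3,"fingers":-1},{"dx":0.06,"dy":-0.056,"az":-9,"fingers":-1},{"dx":0.1,"dy":-0.094,"az":-15,"fingers":-1},{"dx":0.14,"dy":-0.131,"az":-21,"fingers":-1},{"dx":0.18,"dy":-0.168,"az":-27,"fingers":-1},{"dx":0.22,"dy":-0.206,"az":-33,"fingers":-1},{"dx":0.26,"dy":-0.243,"az":-39,"fingers":-1},{"dx":0.30,"dy":-0.281,"az":-45,"fingers":-1},{"dx":0.34,"dy":-0.318,"dz":0.01,"az":-51,"fingers":-1},{"dx":0.38,"dy":-0.356,"dz":0.02,"az":-57,"fingers":-1},{"dx":0.415,"dy":-0.389,"dz":0.03,"az":-60.8,"fingers":-1},{"dx":0.436,"dy":-0.408,"dz":0.031,"az":-60.8,"fingers":-1},{"dx":0.436,"dy":-0.408,"dz":0.031,"az":-60.8,"fingers":-1},{"dx":0.436,"dy":-0.408,"dz":0.031,"az":-60.8,"fingers":-1}]'
python3 - <<'E'
from h import *
st();go(0,-.178,.086)
im,d=bot.read_camera("wrist")
P=cloud("wrist",d,np.ones(d.shape,bool))-np.r_[mid,0];L=np.c_[P@X,P@Y,P[:,2]]
T=L[(L[:,2]>.105)&(L[:,2]<.125)&(abs(L[:,0])<.035)&(L[:,1]<-.09)&(L[:,1]>-.16)]
print(len(T),np.percentile(T,[1,50,99],axis=0).round(4).tolist() if len(T) else"")
cv2.imwrite("pics/w1.png",im)
E
```

```text
t 0.75 rail mm -181.1 -749.4 231.3 F rail -0.54 -0.45 0.38
shift mm [ 437.2 -410.1  145.3] turn deg [  0.     0.   -60.76]
0 invalid input at $[0]: expected keys dx, dy, dz, ax, ay, az, fingers
```

View pics/w1.png

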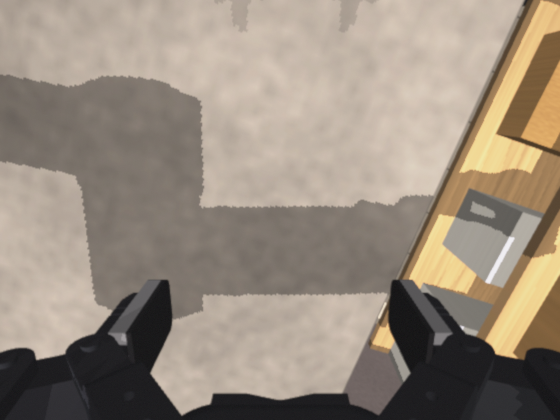

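The call was refused because every key is required in each row. The arm hasn't moved, and the picture shows only the ledge at the start pose with the open fingers at (150,310) and (410,310).

```bash
python3 -m inch '[{"dx":0.02,"dy":-0.019,"dz":0,"ax":0,"ay":0,"az":-3,"fingers":-1},{"dx":0.06,"dy":-0.056,"dz":0,"ax":0,"ay":0,"az":-9,"fingers":-1},{"dx":0.1,"dy":-0.094,"dz":0,"ax":0,"ay":0,"az":-15,"fingers":-1},{"dx":0.14,"dy":-0.131,"dz":0,"ax":0,"ay":0,"az":-21,"fingers":-1},{"dx":0.18,"dy":-0.168,"dz":0,"ax":0,"ay":0,"az":-27,"fingers":-1},{"dx":0.22,"dy":-0.206,"dz":0,"ax":0,"ay":0,"az":-33,"fingers":-1},{"dx":0.26,"dy":-0.243,"dz":0,"ax":0,"ay":0,"az":-39,"fingers":-1},{"dx":0.30,"dy":-0.281,"dz":0,"ax":0,"ay":0,"az":-45,"fingers":-1},{"dx":0.34,"dy":-0.318,"dz":0.01,"ax":0,"ay":0,"az":-51,"fingers":-1},{"dx":0.38,"dy":-0.356,"dz":0.02,"ax":0,"ay":0,"az":-57,"fingers":-1},{"dx":0.415,"dy":-0.389,"dz":0.03,"ax":0,"ay":0,"az":-60.8,"fingers":-1},{"dx":0.436,"dy":-0.408,"dz":0.031,"ax":0,"ay":0,"az":-60.8,"fingers":-1},{"dx":0.436,"dy":-0.408,"dz":0.031,"ax":0,"ay":0,"az":-60.8,"fingers":-1},{"dx":0.436,"dy":-0.408,"dz":0.031,"ax":0,"ay":0,"az":-60.8,"fingers":-1}]'
python3 - <<'E'
from h import *
st();go(0,-.178,.086)
im,d=bot.read_camera("wrist")
P=cloud("wrist",d,np.ones(d.shape,bool))-np.r_[mid,0];L=np.c_[P@X,P@Y,P[:,2]]
T=L[(L[:,2]>.105)&(L[:,2]<.125)&(abs(L[:,0])<.035)&(L[:,1]<-.09)&(L[:,1]>-.16)]
print(len(T),np.percentile(T,[1,50,99],axis=0).round(4).tolist() if len(T) else"")
cv2.imwrite("pics/w2.png",im)
E
```

```text
time: 2.55
tool_pos: [0.4976, -0.1173, 0.2005]
tcp_rot: [2.422, 2.0, -0.001]
wrist_force: [0.5, -0.3, -0.1]
width: 0.002
t 2.55 rail mm -0.1 -180.9 200.5 F rail 0.6 -0.22 -0.1
shift mm [2.900e+00 1.000e-01 1.145e+02] turn deg [0.01 0.04 0.06]
1641 [[-0.0192, -0.1458, 0.1072], [0.0016, -0.1385, 0.1167], [0.0225, -0.1324, 0.1185]]
```

View pics/w2.png

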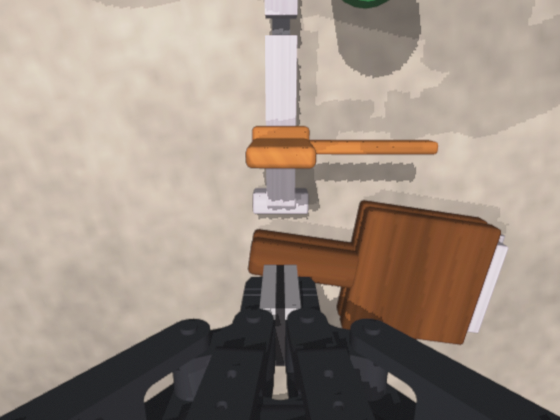

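The picture shows the right stop's tab at (281,150) in line with the shut fingertips at (281,270), and the tip path is clear above the tostonera handle. I'll descend behind the tab.

```bash
python3 -m inch '[{"dx":0,"dy":0.001,"dz":0.03,"ax":0,"ay":0,"az":0,"fingers":-1},{"dx":0,"dy":0.001,"dz":0.07,"ax":0,"ay":0,"az":0,"fingers":-1},{"dx":0,"dy":0.001,"dz":0.1,"ax":0,"ay":0,"az":0,"fingers":-1},{"dx":0,"dy":0.001,"dz":0.1145,"ax":0,"ay":0,"az":0,"fingers":-1},{"dx":0.006,"dy":0.001,"dz":0.1145,"ax":0,"ay":0,"az":0,"fingers":-1},{"dx":0.014,"dy":0.001,"dz":0.1145,"ax":0,"ay":0,"az":0,"fingers":-1},{"dx":0.018,"dy":0.001,"dz":0.1145,"ax":0,"ay":0,"az":0,"fingers":-1},{"dx":0.018,"dy":0.001,"dz":0.1145,"ax":0,"ay":0,"az":0,"fingers":-1}]'
python3 -c "
from h import *
st()"
for i in 1 2 3; do :; done
python3 -m inch '[{"dx":0.002,"dy":0,"dz":0,"ax":0,"ay":0,"az":0,"fingers":-1},{"dx":0.004,"dy":0,"dz":0,"ax":0,"ay":0,"az":0,"fingers":-1},{"dx":0.006,"dy":0,"dz":0,"ax":0,"ay":0,"az":0,"fingers":-1},{"dx":0.008,"dy":0,"dz":0,"ax":0,"ay":0,"az":0,"fingers":-1}]'
python3 -c "
from h import *
st()"
```

```text
time: 3.6
tool_pos: [0.5027, -0.0999, 0.087]
tcp_rot: [2.421, 1.999, 0.001]
wrist_force: [-0.6, -0.7, 0.1]
width: -0.002
t 3.6 rail mm 1.7 -162.7 87.0 F rail -0.45 -0.76 0.15
time: 4.1
tool_pos: [0.5043, -0.0922, 0.0871]
tcp_rot: [2.421, 1.999, 0.001]
wrist_force: [-0.7, -1.6, 0.9]
width: -0.0
t 4.1 rail mm 1.7 -154.9 87.1 F rail -0.39 -1.72 0.93
```

```bash
python3 -m inch '[{"dx":0.003,"dy":-0.001,"dz":0.001,"ax":0,"ay":0,"az":0,"fingers":-1},{"dx":0.007,"dy":-0.001,"dz":0.001,"ax":0,"ay":0,"az":0,"fingers":-1},{"dx":0.011,"dy":-0.001,"dz":0.001,"ax":0,"ay":0,"az":0,"fingers":-1},{"dx":0.015,"dy":-0.001,"dz":0.001,"ax":0,"ay":0,"az":0,"fingers":-1},{"dx":0.019,"dy":-0.001,"dz":0.001,"ax":0,"ay":0,"az":0,"fingers":-1},{"dx":0.023,"dy":-0.001,"dz":0.001,"ax":0,"ay":0,"az":0,"fingers":-1},{"dx":0.027,"dy":-0.001,"dz":0.001,"ax":0,"ay":0,"az":0,"fingers":-1},{"dx":0.031,"dy":-0.001,"dz":0.001,"ax":0,"ay":0,"az":0,"fingers":-1}]'
python3 - <<'E'
from h import *
st()
im,d=bot.read_camera("wrist")
P=cloud("wrist",d,np.ones(d.shape,bool))-np.r_[mid,0];L=np.c_[P@X,P@Y,P[:,2]]
for lo,hi in((.105,.125),):
    T=L[(L[:,2]>lo)&(L[:,2]<hi)&(abs(L[:,0])<.03)&(L[:,1]<-.03)&(L[:,1]>-.16)]
    print(len(T),np.percentile(T,[1,50,99],axis=0).round(4).tolist() if len(T) else"")
cv2.imwrite("pics/w3.png",im)
E
```

```text
time: 5.1
tool_pos: [0.5092, -0.0613, 0.086]
tcp_rot: [2.421, 1.999, 0.001]
wrist_force: [0.6, -2.0, 0.4]
width: 0.001
t 5.1 rail mm 0.6 -123.6 86.0 F rail 0.93 -1.82 0.41
7625 [[-0.0188, -0.1308, 0.1055], [0.0018, -0.1043, 0.1165], [0.0222, -0.0978, 0.1245]]
```

View pics/w3.png

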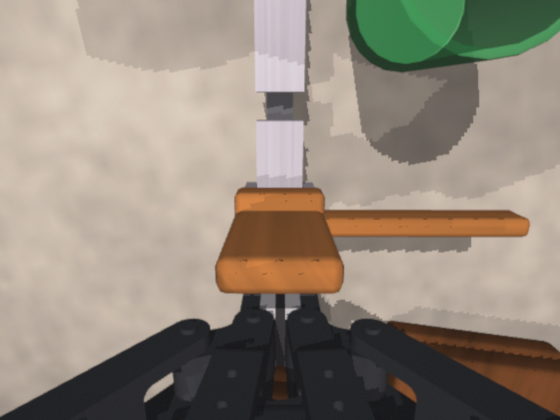

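The right stop (tab at (280,270)) is moving square ahead of the fingertips. Its notch shows at (280,105).

```bash
python3 -m inch '[{"dx":0.003,"dy":0,"dz":0,"ax":0,"ay":0,"az":0,"fingers":-1},{"dx":0.007,"dy":0,"dz":0,"ax":0,"ay":0,"az":0,"fingers":-1},{"dx":0.011,"dy":0,"dz":0,"ax":0,"ay":0,"az":0,"fingers":-1},{"dx":0.015,"dy":0,"dz":0,"ax":0,"ay":0,"az":0,"fingers":-1},{"dx":0.019,"dy":0,"dz":0,"ax":0,"ay":0,"az":0,"fingers":-1},{"dx":0.023,"dy":0,"dz":0,"ax":0,"ay":0,"az":0,"fingers":-1},{"dx":0.027,"dy":0,"dz":0,"ax":0,"ay":0,"az":0,"fingers":-1},{"dx":0.031,"dy":0,"dz":0,"ax":0,"ay":0,"az":0,"fingers":-1},{"dx":0.035,"dy":0,"dz":0,"ax":0,"ay":0,"az":0,"fingers":-1},{"dx":0.038,"dy":0,"dz":0,"ax":0,"ay":0,"az":0,"fingers":-1},{"dx":0.041,"dy":0,"dz":0,"ax":0,"ay":0,"az":0,"fingers":-1},{"dx":0.0435,"dy":0,"dz":0,"ax":0,"ay":0,"az":0,"fingers":-1}]'
cat >> h.py <<'E'
def tab(lo,hi,cam="wrist"):
    st();im,d=bot.read_camera(cam)
    P=cloud(cam,d,np.ones(d.shape,bool))-np.r_[mid,0];L=np.c_[P@X,P@Y,P[:,2]]
    T=L[(L[:,2]>.109)&(L[:,2]<.121)&(abs(L[:,0])<.026)&(L[:,1]>lo)&(L[:,1]<hi)]
    T=T[T[:,2]>np.percentile(T[:,2],50)-.003]
    print("tab y 2..98 %",np.percentile(T[:,1],[2,98]).round(4),"top z",np.median(T[:,2]).round(4),len(T))
    return im,L
E
python3 -c "
from h import *
tab(-.1,-.03)"
```

```text
time: 6.65
tool_pos: [0.5174, -0.018, 0.086]
tcp_rot: [2.421, 1.999, 0.001]
wrist_force: [-0.2, -1.4, 0.4]
width: 0.002
t 6.65 rail mm 0.5 -79.5 86.0 F rail 0.09 -1.45 0.44
tab y 2..98 % [-0.0719 -0.0542] top z 0.1167 5256
```

```bash
python3 -m inch '[{"dx":0.0015,"dy":0,"dz":0,"ax":0,"ay":0,"az":0,"fingers":-1},{"dx":0.003,"dy":0,"dz":0,"ax":0,"ay":0,"az":0,"fingers":-1},{"dx":0.0045,"dy":0,"dz":0,"ax":0,"ay":0,"az":0,"fingers":-1},{"dx":0.0055,"dy":0,"dz":0,"ax":0,"ay":0,"az":0,"fingers":-1},{"dx":0.0055,"dy":0,"dz":0,"ax":0,"ay":0,"az":0,"fingers":-1}]' | head -1
python3 -c "
from h import *
tab(-.1,-.03)"
python3 -m inch '[{"dx":0.001,"dy":0,"dz":0,"ax":0,"ay":0,"az":0,"fingers":-1},{"dx":0.001,"dy":0,"dz":0,"ax":0,"ay":0,"az":0,"fingers":-1}]' | head -1
python3 -c "
from h import *
tab(-.1,-.03)"
python3 -m inch '[{"dx":0.001,"dy":0,"dz":0,"ax":0,"ay":0,"az":0,"fingers":-1},{"dx":0.001,"dy":0,"dz":0,"ax":0,"ay":0,"az":0,"fingers":-1}]' | head -1
python3 -c "
from h import *
tab(-.1,-.03)"
```

```text
time: 7.32
t 7.33 rail mm 0.4 -73.6 85.9 F rail -0.48 -0.58 -0.08
tab y 2..98 % [-0.0666 -0.0447] top z 0.1118 5360
time: 7.62
t 7.62 rail mm 0.4 -72.6 85.9 F rail 0.01 -0.2 -0.28
tab y 2..98 % [-0.0655 -0.0446] top z 0.1117 5378
time: 7.92
t 7.92 rail mm 0.4 -71.6 85.9 F rail 0.64 0.75 -0.78
tab y 2..98 % [-0.0645 -0.0446] top z 0.1117 5268
```

The right stop has dropped in: top z went from 116.7 to 111.8 mm, the force fell to about 0, and it no longer follows the finger. Next I back off, lift, and cross to behind the left stop.

```bash
python3 -m inch '[{"dx":-0.006,"dy":0,"dz":0,"ax":0,"ay":0,"az":0,"fingers":-1},{"dx":-0.015,"dy":0,"dz":0,"ax":0,"ay":0,"az":0,"fingers":-1},{"dx":-0.018,"dy":0,"dz":-0.03,"ax":0,"ay":0,"az":0,"fingers":-1},{"dx":-0.015,"dy":0,"dz":-0.075,"ax":0,"ay":0,"az":0,"fingers":-1},{"dx":0.01,"dy":0,"dz":-0.1,"ax":0,"ay":0,"az":0,"fingers":-1},{"dx":0.05,"dy":0,"dz":-0.104,"ax":0,"ay":0,"az":0,"fingers":-1},{"dx":0.1,"dy":0,"dz":-0.104,"ax":0,"ay":0,"az":0,"fingers":-1},{"dx":0.15,"dy":0,"dz":-0.104,"ax":0,"ay":0,"az":0,"fingers":-1},{"dx":0.19,"dy":0,"dz":-0.104,"ax":0,"ay":0,"az":0,"fingers":-1},{"dx":0.21,"dy":0,"dz":-0.104,"ax":0,"ay":0,"az":0,"fingers":-1},{"dx":0.214,"dy":0,"dz":-0.104,"ax":0,"ay":0,"az":0,"fingers":-1},{"dx":0.214,"dy":0,"dz":-0.104,"ax":0,"ay":0,"az":0,"fingers":-1}]'|head -1
python3 - <<'E'
from h import *
go(.001,.142,.086)
tab(-.1,-.03,"top")
im,_=tab(.05,.12,"side");cv2.imwrite("pics/s4.png",cv2.resize(im[100:380,180:400],None,fx=2,fy=2))
E
```

```text
time: 9.48
shift mm [  0.8   0.9 103.6] turn deg [0.07 0.07 0.06]
t 9.47 rail mm -0.1 141.3 189.6 F rail 0.09 -0.73 -0.45
tab y 2..98 % [-0.0565 -0.0437] top z 0.1113 143
t 9.53 rail mm -0.0 141.1 189.7 F rail -0.21 -0.12 -0.16
tab y 2..98 % [0.088  0.1001] top z 0.1132 67
```

View pics/s4.png

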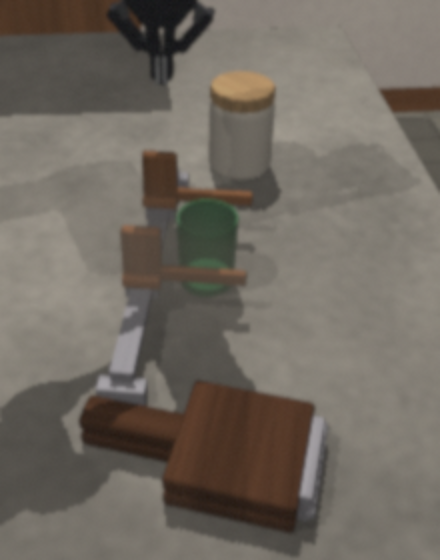

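The side view shows the right stop seated beside the tumbler (140,255), the left stop at (160,180), and the gripper hovering beyond it, clear of the canister. I'll descend and approach.

```bash
python3 -m inch '[{"dx":0,"dy":0.001,"dz":0.03,"ax":0,"ay":0,"az":0,"fingers":-1},{"dx":0,"dy":0.001,"dz":0.07,"ax":0,"ay":0,"az":0,"fingers":-1},{"dx":0,"dy":0.001,"dz":0.095,"ax":0,"ay":0,"az":0,"fingers":-1},{"dx":0,"dy":0.001,"dz":0.1036,"ax":0,"ay":0,"az":0,"fingers":-1},{"dx":-0.006,"dy":0.001,"dz":0.1036,"ax":0,"ay":0,"az":0,"fingers":-1},{"dx":-0.014,"dy":0.001,"dz":0.1036,"ax":0,"ay":0,"az":0,"fingers":-1},{"dx":-0.019,"dy":0.001,"dz":0.1036,"ax":0,"ay":0,"az":0,"fingers":-1},{"dx":-0.020,"dy":0.001,"dz":0.1036,"ax":0,"ay":0,"az":0,"fingers":-1}]'|head -1
python3 -c "
from h import *
st()"
python3 -m inch '[{"dx":-0.002,"dy":0,"dz":0,"ax":0,"ay":0,"az":0,"fingers":-1},{"dx":-0.005,"dy":0,"dz":0,"ax":0,"ay":0,"az":0,"fingers":-1},{"dx":-0.008,"dy":0,"dz":0,"ax":0,"ay":0,"az":0,"fingers":-1},{"dx":-0.011,"dy":0,"dz":0,"ax":0,"ay":0,"az":0,"fingers":-1},{"dx":-0.014,"dy":0,"dz":0,"ax":0,"ay":0,"az":0,"fingers":-1},{"dx":-0.017,"dy":0,"dz":0,"ax":0,"ay":0,"az":0,"fingers":-1},{"dx":-0.02,"dy":0,"dz":0,"ax":0,"ay":0,"az":0,"fingers":-1}]'|head -1
python3 -c "
from h import *
tab(.04,.12,'side')"
```

```text
time: 10.58
t 10.57 rail mm 1.7 120.7 87.1 F rail -1.09 -0.4 -0.21
time: 11.45
t 11.45 rail mm 1.7 100.5 87.2 F rail -0.6 0.55 0.75
tab y 2..98 % [0.0753 0.0958] top z 0.1138 96
```

```bash
python3 -m inch '[{"dx":-0.003,"dy":-0.001,"dz":0.001,"ax":0,"ay":0,"az":0,"fingers":-1},{"dx":-0.0065,"dy":-0.001,"dz":0.001,"ax":0,"ay":0,"az":0,"fingers":-1},{"dx":-0.010,"dy":-0.001,"dz":0.001,"ax":0,"ay":0,"az":0,"fingers":-1},{"dx":-0.0135,"dy":-0.001,"dz":0.001,"ax":0,"ay":0,"az":0,"fingers":-1},{"dx":-0.017,"dy":-0.001,"dz":0.001,"ax":0,"ay":0,"az":0,"fingers":-1},{"dx":-0.020,"dy":-0.001,"dz":0.001,"ax":0,"ay":0,"az":0,"fingers":-1}]'|head -1
python3 -c "
from h import *
tab(.03,.1,'side')"
python3 -m inch '[{"dx":-0.0015,"dy":0,"dz":0,"ax":0,"ay":0,"az":0,"fingers":-1},{"dx":-0.003,"dy":0,"dz":0,"ax":0,"ay":0,"az":0,"fingers":-1},{"dx":-0.0045,"dy":0,"dz":0,"ax":0,"ay":0,"az":0,"fingers":-1},{"dx":-0.0045,"dy":0,"dz":0,"ax":0,"ay":0,"az":0,"fingers":-1}]'|head -1
python3 -c "
from h import *
tab(.03,.1,'side')"
```

```text
time: 12.25
t 12.25 rail mm 0.7 79.8 86.1 F rail 1.06 1.71 0.46
tab y 2..98 % [0.0542 0.0825] top z 0.1138 102
time: 12.8
t 12.8 rail mm 0.4 74.8 85.9 F rail 0.02 0.41 0.32
tab y 2..98 % [0.0483 0.0694] top z 0.1138 110
```

```bash
python3 -m inch '[{"dx":-0.001,"dy":0,"dz":0,"ax":0,"ay":0,"az":0,"fingers":-1},{"dx":-0.001,"dy":0,"dz":0,"ax":0,"ay":0,"az":0,"fingers":-1}]' | head -1
python3 -c "
from h import *
tab(.03,.1,'side')"
python3 -m inch '[{"dx":-0.001,"dy":0,"dz":0,"ax":0,"ay":0,"az":0,"fingers":-1},{"dx":-0.001,"dy":0,"dz":0,"ax":0,"ay":0,"az":0,"fingers":-1}]' | head -1
python3 -c "
from h import *
tab(.03,.1,'side')"
```

```text
time: 13.1
t 13.1 rail mm 0.2 73.6 85.8 F rail 0.47 1.27 0.28
tab y 2..98 % [0.0474 0.0676] top z 0.1136 108
time: 13.4
t 13.4 rail mm -0.1 72.3 85.6 F rail -0.13 -0.35 -0.45
tab y 2..98 % [0.0442 0.0677] top z 0.1136 112
```

The force has dipped, so it has probably dropped in. I'll back away, lift clear and check from above.

```bash
python3 -m inch '[{"dx":0.006,"dy":0,"dz":0,"ax":0,"ay":0,"az":0,"fingers":-1},{"dx":0.016,"dy":0,"dz":0,"ax":0,"ay":0,"az":0,"fingers":-1},{"dx":0.025,"dy":0,"dz":-0.02,"ax":0,"ay":0,"az":0,"fingers":-1},{"dx":0.045,"dy":0,"dz":-0.06,"ax":0,"ay":0,"az":0,"fingers":-1},{"dx":0.068,"dy":0,"dz":-0.09,"ax":0,"ay":0,"az":0,"fingers":-1},{"dx":0.068,"dy":0,"dz":-0.104,"ax":0,"ay":0,"az":0,"fingers":-1},{"dx":0.068,"dy":0,"dz":-0.104,"ax":0,"ay":0,"az":0,"fingers":-1}]' | head -1
python3 - <<'E'
from h import *
tab(-.1,-.03,"top");im,L=tab(.03,.08,"top")
T=L[(L[:,2]>.085)&(L[:,2]<.102)&(abs(L[:,0]-.07)<.045)&(abs(L[:,1])<.038)]
print("tum",np.percentile(T,[1,99],axis=0).round(4).tolist())
cv2.imwrite("pics/t5.png",cv2.resize(im[100:320,90:470],None,fx=2,fy=2))
tab(-.07,-.03,"side");im,_=tab(.03,.08,"side");cv2.imwrite("pics/s5.png",im)
E
```

```text
time: 14.32
t 14.32 rail mm 0.3 140.9 190.3 F rail -0.85 0.45 -0.74
tab y 2..98 % [-0.056  -0.0441] top z 0.1112 149
t 14.38 rail mm -0.5 140.2 188.9 F rail -0.44 0.07 -0.1
tab y 2..98 % [0.0436 0.0558] top z 0.1113 147
tum [[0.0338, -0.0335, 0.0853], [0.1033, 0.036, 0.098]]
t 14.43 rail mm -1.0 139.7 188.0 F rail -0.95 -0.14 0.03
tab y 2..98 % [-0.0587 -0.0485] top z 0.1096 38
t 14.47 rail mm -1.2 139.5 187.6 F rail -0.35 0.52 -0.14
tab y 2..98 % [0.0423 0.0508] top z 0.1095 19
```

View pics/t5.png

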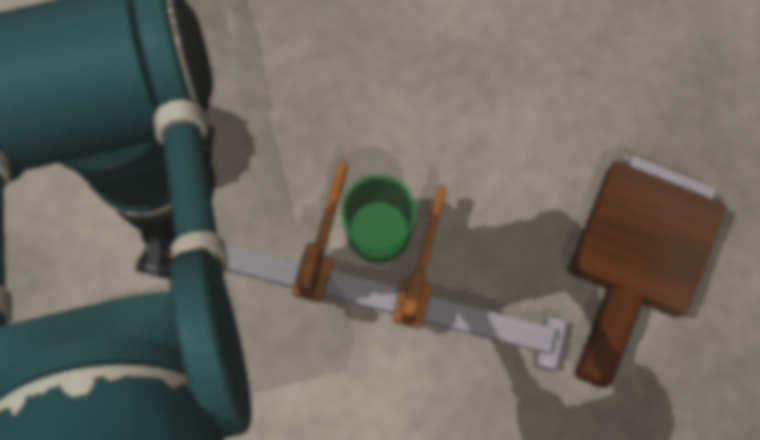

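From above, both stops (313,270) and (413,300) sit symmetrically at ±50 mm on either side of the tumbler (379,218), both with the dropped top height, and the tumbler hasn't moved. The arm hides the canister here, so I'll check it from the side and then hand in.

```bash
python3 -m inch '[{"dx":0,"dy":0,"dz":-0.01,"ax":0,"ay":0,"az":0,"fingers":-1},{"dx":0,"dy":0,"dz":-0.02,"ax":0,"ay":0,"az":0,"fingers":-1},{"dx":0,"dy":0,"dz":-0.02,"ax":0,"ay":0,"az":0,"fingers":-1},{"dx":0,"dy":0,"dz":-0.02,"ax":0,"ay":0,"az":0,"fingers":-1}]'
python3 - <<'E'
from h import *
im,d=bot.read_camera("side")
for t in("canister","tostonera"):
    m=bot.masks_of("side",t)[0];P=cloud("side",d,m["region"]);print(t,m["box"],np.percentile(P,[2,50,98],axis=0).round(3).tolist())
tab(-.1,-.03,"top");tab(.03,.08,"top")
cv2.imwrite("pics/s6.png",cv2.resize(im[60:380,180:400],None,fx=1.8,fy=1.8))
E
```

```text
time: 15.02
tool_pos: [0.5577, 0.1974, 0.2078]
tcp_rot: [2.424, 1.996, -0.006]
wrist_force: [0.7, -0.6, 0.4]
width: 0.0
canister [284.4, 137.9, 317.3, 192.1] [[0.63, 0.251, -0.001], [0.67, 0.262, 0.086], [0.717, 0.329, 0.13]]
tostonera [220.6, 291.4, 345.2, 367.3] [[0.468, -0.292, 0.005], [0.591, -0.226, 0.037], [0.673, -0.165, 0.04]]
t 15.18 rail mm -1.3 139.5 207.3 F rail -0.8 0.45 -0.09
tab y 2..98 % [-0.0566 -0.044 ] top z 0.1111 144
t 15.22 rail mm -1.3 139.5 207.2 F rail 0.52 -1.01 -0.53
tab y 2..98 % [0.0433 0.0555] top z 0.1114 134
```

View pics/s6.png

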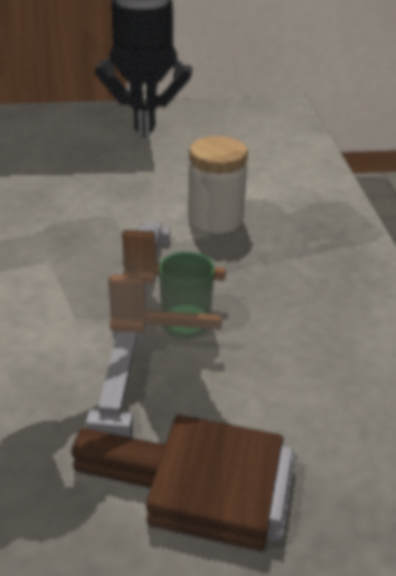

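The side view shows the canister (218,185), the tumbler (187,290) and the tostonera where they started. Both stops are in place and the gripper is clear of everything.

```bash
python3 -c "
from workcell import bot
print(bot.finish_job())"
```

```text
the job is handed in; nothing more can be done
None
```

I pushed both wooden stops into their notches with the shut fingertips, right one first, then handed the job in at about 15 s of robot time. No verdict came back. The wrist force stayed around 2 N in the readings I took at the end of each push.

- **Stops:** my last camera checks put both tabs at about ±50 mm from the rail's middle. Their tops are about 111 mm above the ledge, roughly 4–5 mm lower than before the drop, where about 3.3 mm was expected. The force dipped to nothing as each one fell in.
- **Tumbler, canister and tostonera:** all are within about 2 mm of where they started, which is within measuring error.
- **Less certain:** while I pushed the left stop, the side camera's height reading didn't show its drop, because the finger was in the way. The top and side views after backing off did confirm it.
- **Refused call:** the first move was rejected for missing keys, and the arm didn't move.

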